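# Make up the stirring kit and the sampling kit

### The arm

A 6-joint arm with a two-finger parallel gripper is mounted at the origin on the work surface. World frame = base frame: x ahead of the robot, y to its left, z up, the work surface at z = 0. Lengths are in mm, angles in rad, forces in N, time in s.
With the tool pointing down it reaches from about 300 to 775 mm from the base axis. Payload 14.6 kg.
Tool frame: the origin (TCP) lies on the front face of the gripper's body, between the roots of the fingers; the fingertips stand 97 mm ahead of it and the grasp point (between the pads) lies 78 mm ahead of it; z points along the fingers, y is the direction in which the jaws open and shut (so a half turn about z gives the same grasp; the last joint's range is limited). The gripper opens to 94 mm and grips with 3 to 60 N. Pads are 16 mm wide; open, the fingers measure 119 mm over their backs; the gripper's body (75 mm by 177 mm) begins 78 mm behind the grasp point.
Start: joints at [-1.318, 0.3, 1.521, -0, 1.321, -0.067], TCP at [172.9, -522.107, 302.646] pointing down, gripper open.
Joint ranges: [-3.03, 3.03], [-0.79, 2.21], [0.23, 2.52], [-1.04, 4.18], [0, 3.07], [-2.55, 2.55]. Speed limits (rad/s): [2.22, 2.22, 2.57, 3.14, 3.14, 3.14].

### API

Orientations are given as [roll, pitch, yaw] about the fixed x, y, z axes, in that order (R = Rz(yaw) Ry(pitch) Rx(roll)).
In Python, from cell import manip, eyes, finder gives the robot as it stands.
- The arm moves only by the tool drive_tool, never from a script. Its argument "rows" is a list of rows, each an object with "offset": the shift along the tool's x, y, z in mm, a list of three; "spin": the turn about the tool's z in degrees; "jaw": the finger opening in mm, from 0 to 94. In form: [{"offset": [dx, dy, dz], "spin": spin, "jaw": jaw}, ...]. A call has 1 to 20 rows; each row shifts and turns the commanded pose from where the row before left it, along the tool's axes as they then stand; what a row does not reach is not made up. A row lasts 1/10 s, in which the tool goes at most 50 mm and 8.59 degrees, less where a joint would pass 70% of its speed; a pose out of reach is approached as far as the arm can. A call is refused whole if a number of a shift passes 50 or a number of a turn 8.59, either way. A call with a gripper value outside its range is refused whole. The fingers move at their own pace and stop on an object; "force" is the grip in N (left out, the last holds). Time passes only in rows, so rows that do not move let the fingers close. It gives the time, the measured TCP pose, the force and the opening at its end, in the units of the state.
- manip.read_state(): the state, without advancing time (a new reading comes with each control period).
- eyes.camera(name): name is "side" or "top"; returns a dict with "color" (480x640x3 uint8, blue, green, red), "depth" (480x640 float32, mm along the optical axis (not along the pixel's ray), 0 where there is no reading), "vfov" (degrees; the focal length in pixels is half the picture's height over the tangent of half this angle, whatever the lens; pixels are square), "cx", "cy" (the principal point, pixels), "D" ([k1, k2, p1, p2, k3] as OpenCV has them; the pictures are not rectified), "rvec" (rotation vector, rad) and "tvec" (3), from world to camera coordinates, as OpenCV has them. Camera axes: x right, y down, z forward; pixel columns grow to the right and rows downward; lengths in mm; the calibration is good to about 2 mm. A picture is of the moment at which its call begins.
- manip.sign_off(): hands the job in, once; it reports no verdict.
Trained networks look in the newest picture that a camera, given by its name, has taken for a name from the list of things; names that differ only in an ending like _2 or _b are one class to them, and where a whole thing is asked for, a point or a joint stands for the part that bears it (a point fixed in the world has none). Each returns a list of dicts, best first, with "p" (0 to 1); they miss things now and then, are a little off and sometimes report something else, mostly with a low value. They report only what shows in the picture. A call takes as long as a camera call. They do not tell look-alikes from the thing itself.
- finder.find_in(camera, target): "uv" ([column, row] in pixels, amid what is visible of it).
The state is a dict: "clock": time; "joints": joint angles; "qd": joint speeds; "effort": joint torques, N m; "eef_pos": TCP position; "eef_rot": TCP orientation; "wrist_force": force on the tool from outside, world axes, zero at the start; "moment": the same for the moment, N m; "finger_gap": finger opening in mm.
Only numpy, scipy, OpenCV 4.12 (cv2) and the standard library are available. Lean on these libraries where they do the work, as an engineer would, in place of code of your own. Each camera call takes 0.05 s, during which the arm holds its last target. There are 200 camera calls.

### The job

Make up two kits at the lab bench. The tray of three bays gets the stirring kit: the angle bracket, the boss head and the large rubber stopper; the tray of two bays gets the sampling kit: the glass jar and the small rubber stopper; one thing to a bay, each upright on the bay's floor near its middle. The bracket is still held in the toggle clamp: swing the clamp arm up and well over past upright, so that it stays open, before lifting the bracket out, and set the glass jar down rather than letting it drop.

Things in the scene. Friction and masses are not known exactly. Their poses are not given: they have to be found in the camera images.
- bracket_mid (a point): Aluminium angle bracket, held in the clamp at the start, 90 g. Foot plate 70 (x) x 40 (y) x 8 mm; upright leg 8 mm thick, 40 wide at its -x end, top 50 mm above the underside, leg mid-plane at x = -31 mm from this point. Point: middle of the 70 x 40 footprint, 25 mm above the underside; z up. Grip the upper leg, closing along x.
- boss_mid (a point): Boss head (rod clamp), 160 g: grey metal block 34 (x) x 32 (y) x 44 mm high with a dark round hole in its top; a steel thumbscrew sticks out at each x side, 68 mm over both (heads 18 mm diameter, at mid-height). Point: block centre, 22 mm above its underside; z up. Grip across y (32 mm).
- stopper_big_mid (a point): Large black rubber stopper on its narrow end: 44 mm diameter at the top, 39 mm at the bottom, 40 mm high, 65 g. Point: its centre, 20 mm above its underside; z up.
- stopper_small_mid (a point): Small black rubber stopper on its narrow end: 27 mm diameter at the top, 23 mm at the bottom, 36 mm high, 22 g. Point: its centre, 18 mm above its underside; z up.
- jar_mid (a point): Amber glass jar with white cap, 80 g: glass 40 mm diameter up to 40 mm height, narrowing to the cap, 36 mm diameter from 44 to 60 mm height. Point: its centre, 30 mm above its underside; z up.
- tray_long: White plastic tray, three equal bays in a row along its y, 102 (x) x 226 (y) x 14 mm high, fixed. Origin: middle of the underside, z up. Floor 4 mm thick; walls and dividers 4 mm thick, rising 10 mm above the floor. Bays 94 (x) x 70 (y) mm inside, centres at y = -74, 0, +74 mm.
- tray_short: White plastic tray, two equal bays in a row along its y, 102 (x) x 152 (y) x 14 mm high, fixed. Origin: middle of the underside, z up. Floor 4 mm thick; walls and divider 4 mm thick, rising 10 mm above the floor. Bays 94 (x) x 70 (y) mm inside, centres at y = -37, +37 mm.
- clamp_base: Toggle clamp on a steel plate 210 (x) x 64 (y) x 10 mm, fixed; origin mid-underside, -x end toward the robot, z up. Red cheeks (66 mm high) at x = +40 carry the arm: hinge axis along y at x = +40, z = 55 mm. Bracket nest centred at x = -60 on the plate, stops 6 mm high, 2 mm play, bracket leg at its -x end; it lifts straight up once the arm is open.
- clamp_knob (a point): Centre of the black knob at the clamp arm's free end: disc 22 mm diameter, 20 mm wide along the hinge axis (clamp's y); pinch it along y, it turns between the fingers. Shut, it lies 100 mm to -x of the hinge and 13 mm above it; it swings on a 101 mm arc over the top. Arm 12 mm wide; a 12 mm wide rubber-footed screw hangs 37 mm down, 85 mm from the hinge.
- clamp_arm (a joint): Angle of the clamp arm: 0 rad = shut (level, rubber foot on the bracket's foot plate), 1.57 = upright, 2.2 = thrown back to its stop. Swings up and away from the robot. Light hinge (0.7 to 1 N at the knob); falls shut if let go well before upright, stays open past upright.
Not all that is in view belongs to the job. What is shaped like the part that bears bracket_mid but green or red is not meant.

How it is judged (in metres and radians):
On the way:
1. the clamp arm is swung past upright while the bracket still lies in its nest (value of joint clamp_arm above 1.65 rad and distance of bracket_mid from where it was at the start of the episode below 0.015 m), for 0.2 s.
At the end, for the whole second after the job is handed in: Clamp arm open (over 1.65 rad). Bracket, boss head, large stopper in the three-bay tray, jar and small stopper in the two-bay tray, one to a bay: upright (0.12 rad), on the bay floor (4 mm), within 16 mm (tray x) and 14 mm (tray y) of the bay centre, at rest (value of joint clamp_arm above 1.65 rad and x of bracket_mid in the frame of tray_long between -0.016 and 0.016 m and z of bracket_mid in the frame of tray_long between 0.025 and 0.033 m and (y of bracket_mid in the frame of tray_long between -0.088 and -0.06 m or y of bracket_mid in the frame of tray_long between -0.014 and 0.014 m or y of bracket_mid in the frame of tray_long between 0.06 and 0.088 m) and angle between each of bracket_mid, boss_mid, stopper_big_mid, jar_mid, stopper_small_mid's own z axis and vertical below 0.12 rad and linear speed of each of bracket, boss, stopper_big, jar, stopper_small below 0.02 m/s and horizontal distance between bracket_mid and boss_mid above 0.044 m and horizontal distance between each of bracket_mid, boss_mid and stopper_big_mid above 0.044 m and x of boss_mid in the frame of tray_long between -0.016 and 0.016 m and z of boss_mid in the frame of tray_long between 0.022 and 0.03 m and (y of boss_mid in the frame of tray_long between -0.088 and -0.06 m or y of boss_mid in the frame of tray_long between -0.014 and 0.014 m or y of boss_mid in the frame of tray_long between 0.06 and 0.088 m) and x of stopper_big_mid in the frame of tray_long between -0.016 and 0.016 m and z of stopper_big_mid in the frame of tray_long between 0.02 and 0.028 m and (y of stopper_big_mid in the frame of tray_long between -0.088 and -0.06 m or y of stopper_big_mid in the frame of tray_long between -0.014 and 0.014 m or y of stopper_big_mid in the frame of tray_long between 0.06 and 0.088 m) and x of jar_mid in the frame of tray_short between -0.016 and 0.016 m and z of jar_mid in the frame of tray_short between 0.03 and 0.038 m and (y of jar_mid in the frame of tray_short between -0.051 and -0.023 m or y of jar_mid in the frame of tray_short between 0.023 and 0.051 m) and horizontal distance between jar_mid and stopper_small_mid above 0.044 m and x of stopper_small_mid in the frame of tray_short between -0.016 and 0.016 m and z of stopper_small_mid in the frame of tray_short between 0.018 and 0.026 m and (y of stopper_small_mid in the frame of tray_short between -0.051 and -0.023 m or y of stopper_small_mid in the frame of tray_short between 0.023 and 0.051 m)); the robot touches nothing.
It fails at once if the glass jar is let go in the air, over 25 mm above where it stands (height (world z) of jar_mid above 0.06 m and contact force between jar and the fingers below 0.05 N).
It also fails if it takes over 141 s, if anything falls off the work surface, if the arm or the gripper's body presses on something with over 40 N, if the wrist force passes 120 N, or if a joint passes its speed limit or range.

## Working session

There is one attempt and no reset: what is moved stays moved. The work goes in short steps, Python scripts to look and compute and a tool call to move; the robot and the scene stay as the last step left them, time stands still between calls to the robot, and variables do not carry over. Pictures are saved under pics/ and viewed, about 12 in all and at most 16, crops included, and the job is handed in when it is done.

Besides the shell and the picture viewer there is one more tool, called after ">>>" as name(argument=value, ...) on one line, values as JSON. drive_tool: Moves the arm, as the interface text tells. Its arguments: {"type":"object","properties":{"rows":{"type":"array","items":{"type":"object","properties":{"offset":{"type":"array","items":{"type":"number"}},"spin":{"type":"number"},"jaw":{"type":"number"}}}},"force":{"type":"number"}},"required":["rows"]}

```bash
ls; mkdir -p pics
cat > h.py <<'E'
import numpy as np, cv2, pickle
from cell import manip, eyes, finder
def K(c):
    f=240/np.tan(np.radians(c["vfov"])/2); return np.array([[f,0,c["cx"]],[0,f,c["cy"]],[0,0,1.]])
def world(c,uv,d=None,z=None):
    n=cv2.undistortPoints(np.array([[uv]],float),K(c),np.array(c["D"],float))[0,0]
    R=cv2.Rodrigues(np.array(c["rvec"],float))[0]; t=np.array(c["tvec"],float).ravel()
    ray=R.T@np.array([n[0],n[1],1.]); o=-R.T@t
    s=d if z is None else (z-o[2])/ray[2]
    return o+s*ray
def proj(c,P):
    return cv2.projectPoints(np.array(P,float).reshape(-1,1,3),np.array(c["rvec"],float),np.array(c["tvec"],float),K(c),np.array(c["D"],float))[0][:,0]
def cloud(c):
    v,u=np.mgrid[:480,:640]; uv=np.stack([u.ravel(),v.ravel()],1).astype(float)
    n=cv2.undistortPoints(uv[:,None],K(c),np.array(c["D"],float))[:,0]
    R=cv2.Rodrigues(np.array(c["rvec"],float))[0]; t=np.array(c["tvec"],float).ravel()
    d=c["depth"].ravel()[:,None].astype(float)
    P=(np.c_[n,np.ones(len(n))]*d-t)@R
    P[d[:,0]==0]=np.nan
    return P.reshape(480,640,3)
E
cat > a.py <<'E'
from h import *
s=manip.read_state(); print(s)
for n in("top","side"):
    c=eyes.camera(n); cv2.imwrite(f"pics/{n}0.png",c["color"]); pickle.dump(c,open(n+".pkl","wb"))
    print(n,c["vfov"],c["D"],c["rvec"],c["tvec"])
    P=cloud(c)
    for t in["bracket_mid","boss_mid","stopper_big_mid","stopper_small_mid","jar_mid","tray_long","tray_short","clamp_base","clamp_knob"]:
        for r in finder.find_in(n,t)[:4]:
            u,v=map(int,np.round(r["uv"])); print(t,u,v,round(r["p"],2),np.round(P[v,u]))
E
python3 a.py
```

```text
pics
{'clock': 0.0, 'joints': array([-1.31758440e+00,  3.00471740e-01,  1.52162923e+00,  1.89734020e-05,
        1.32069486e+00, -6.65763805e-02]), 'qd': array([-1.53560065e-04, -9.12869243e-04,  4.33620879e-04,  7.24907991e-05,
       -2.63299172e-05,  1.09678046e-03]), 'effort': array([ 1.75725083e-03, -5.31804657e+01, -3.52733374e+01,  7.09113339e-02,
        2.44113745e-02, -1.14838417e-04]), 'eef_pos': array([ 172.87220147, -521.95169224,  302.065542  ]), 'eef_rot': array([-3.14039336e+00, -9.83811089e-05,  3.19783541e-01]), 'wrist_force': array([-0.2441383 ,  1.18198704,  0.16310591]), 'moment': array([-0.02392559,  0.00687587, -0.02466068]), 'finger_gap': 94.23670552581}
top 46.32259507241768 [-0.15683302  0.          0.          0.          0.        ] [ 2.16978181 -2.11998048  0.12064234] [ -7.08812856 546.43089913 976.36495736]
bracket_mid 243 347 0.95 [343. 130.   8.]
bracket_mid 206 121 0.83 [770. 220.   8.]
bracket_mid 197 384 0.79 [272. 212.   8.]
bracket_mid 308 260 0.76 [504.  15.  17.]
boss_mid 226 174 0.88 [656. 168.  45.]
stopper_small_mid 158 198 0.72 [611. 295.  
[... 349 characters left out ...]
4  -2.49297098  1.4909134 ] [489.78329884 160.08904013 870.55928484]
bracket_mid 408 325 0.98 [343. 125.   8.]
bracket_mid 432 365 0.69 [286. 199.   7.]
bracket_mid 337 260 0.68 [506.  11.  19.]
bracket_mid 141 289 0.57 [742. 247.  33.]
boss_mid 216 279 0.64 [646. 179.  39.]
stopper_big_mid 311 206 0.98 [ 626. -141.   33.]
stopper_small_mid 186 335 0.58 [613. 310.  31.]
jar_mid 331 182 0.77 [ 632. -260.   39.]
jar_mid 334 258 0.5 [513.   8.  20.]
tray_long 289 387 0.94 [448. 317.   5.]
tray_long 314 241 0.48 [545.  24.  55.]
tray_short 414 204 0.83 [ 451. -294.    9.]
clamp_base 287 253 0.74 [604.  12.   9.]
clamp_base 413 203 0.33 [ 454. -296.   10.]
clamp_knob 318 238 0.82 [537.  25.  63.]
```

View pics/top0.png

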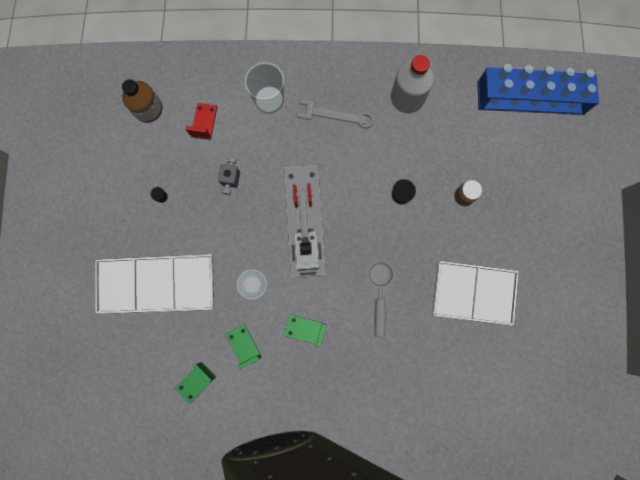

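View pics/side0.png

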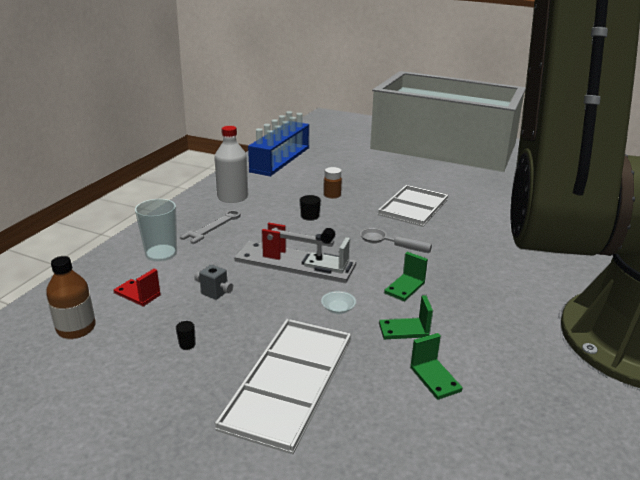

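The pictures show the silver bracket in the clamp at top(308,260), with green look-alikes at (243,345), (195,383), (305,330) and a red one at (203,121). The boss is at (228,175), the large stopper at (403,191), the small one at (158,195), the jar at (468,193), and the trays at (155,284) and (476,294). Next I measure the poses.

```bash
cat > b.py <<'E'
from h import *
c=pickle.load(open("top.pkl","rb")); P=cloud(c); im=c["color"]; hsv=cv2.cvtColor(im,cv2.COLOR_BGR2HSV); g=im.max(2)
v,u=np.mgrid[:480,:640]
def rect(mask,z,name):
    n,l,st,ce=cv2.connectedComponentsWithStats(mask.astype(np.uint8)); i=1+np.argmax(st[1:,4])
    cnt=max(cv2.findContours((l==i).astype(np.uint8),cv2.RETR_EXTERNAL,cv2.CHAIN_APPROX_NONE)[0],key=len)[:,0]
    W=np.array([world(c,p,z=z)[:2] for p in cnt],np.float32); r=cv2.minAreaRect(W)
    (x,y),rad=cv2.minEnclosingCircle(W)
    print(name,"n",st[i,4],"ctr",np.round(r[0],1),"size",np.round(r[1],1),"ang",round(r[2],1),"circ",round(x,1),round(y,1),round(rad,1))
def box(a,b,e,f): return (u>=a)&(u<=e)&(v>=b)&(v<=f)
rect(box(85,245,225,325)&(g>170),14,"long")
rect(box(425,250,530,335)&(g>170),14,"short")
rect(box(385,170,425,212)&(g<50)&(P[...,2]>30),40,"big")
rect(box(140,180,175,210)&(g<50)&(P[...,2]>27),36,"small")
rect(box(450,170,490,215)&(P[...,2]>54),60,"jar")
rect(box(210,150,250,200)&(P[...,2]>38),44,"boss top")
rect(box(210,150,250,200)&(P[...,2]>14),31,"boss all")
rect(box(275,155,335,285)&(P[...,2]>5),10,"clamp")
rect(box(275,155,335,285)&(P[...,2]>5)&(P[...,2]<14),10,"plate")
rect(box(275,155,335,285)&(hsv[...,1]>150)&(g>80),66,"cheeks")
rect(box(290,230,320,256)&(g<45)&(P[...,2]>50),78,"knob")
m=box(285,255,330,285)
rect(m&(P[...,2]>50),60,"leg")
big=cv2.resize(im[150:300,90:500],None,fx=1.9,fy=1.9,interpolation=cv2.INTER_CUBIC)
cr=cv2.resize(im[150:285,200:340],None,fx=5,fy=5,interpolation=cv2.INTER_CUBIC)[:,:700]
cv2.imwrite("pics/crop1.png",cr[:600+75])
cv2.imwrite("pics/crop1.png",cv2.resize(im[155:285,205:335],None,fx=4.5,fy=4.5,interpolation=cv2.INTER_CUBIC))
E
python3 b.py
```

```text
long n 5715 ctr [453.3 302.6] size [101.1 222.1] ang 4.0 circ 452.6 303.4 120.2
short n 3961 ctr [ 451.  -295.2] size [148.  100.5] ang 83.8 circ 450.9 -296.5 87.8
big n 411 ctr [ 632.2 -155.8] size [38.8 42.3] ang 45.3 circ 632.4 -155.5 21.8
small n 140 ctr [618.7 296.6] size [26.3 22.3] ang 47.5 circ 620.0 295.9 13.6
jar n 303 ctr [ 634.3 -277.6] size [33.  35.9] ang 45.2 circ 634.0 -277.3 18.5
boss top n 323 ctr [657.  166.2] size [33.4 35. ] ang 82.8 circ 657.3 165.6 21.9
boss all n 519 ctr [656.7 167.2] size [37.3 70.5] ang 82.8 circ 656.8 166.4 35.4
clamp n 3757 ctr [580.2  23.6] size [208.4  63.9] ang 5.4 circ 580.0 23.8 108.0
plate n 2328 ctr [580.2  23.6] size [208.4  63.9] ang 5.4 circ 580.0 23.8 108.0
cheeks n 42 ctr [617.6  40. ] size [30.9  4.1] ang 6.0 circ 617.7 39.2 15.5
knob n 45 ctr [514.6  17.5] size [ 6.9 15.5] ang 1.3 circ 513.7 17.7 8.0
leg n 111 ctr [491.1  14.9] size [ 8.5 39.1] ang 6.1 circ 491.0 14.8 19.7
```

View pics/crop1.png

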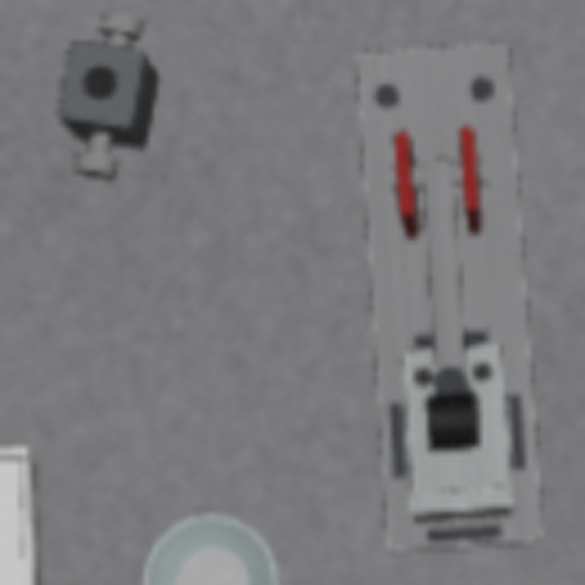

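```bash
cat > plan.py <<'E'
import sys,numpy as np
# usage: plan.py x y z yaw(deg)  [x y yaw]... : tool-frame offsets between successive points (x,y,z,yaw), offsets in yaw of target (spin first)
a=np.array([float(t) for t in sys.argv[1:]]).reshape(-1,4)
for p,q in zip(a,a[1:]):
    d=q[:3]-p[:3]; w=np.radians(q[3]); n=np.hypot(*d[:2])
    print(q,"spin",round(p[3]-q[3],2),"tool off",round(d[0]*np.cos(w)+d[1]*np.sin(w),1),round(d[0]*np.sin(w)-d[1]*np.cos(w),1),round(-d[2],1),"rows@40",round(np.linalg.norm(d)/40,1))
E
python3 plan.py 172.9 -522.1 302.6 18.3  634.1 -277.4 302.6 83.8  634.1 -277.4 106 83.8  447 -332.2 226 83.8 447 -332.2 110 83.8  632.3 -155.6 242 94 632.3 -155.6 102 94  448.1 376.6 242 94 448.1 376.6 106 94 619.5 296.2 242 83.8 619.5 296.2 102 83.8 455 -258.6 242 83.8 455 -258.6 106 83.8
```

```text
[ 634.1 -277.4  302.6   83.8] spin -65.5 tool off 293.1 432.1 -0.0 rows@40 13.1
[ 634.1 -277.4  106.    83.8] spin 0.0 tool off 0.0 0.0 196.6 rows@40 4.9
[ 447.  -332.2  226.    83.8] spin 0.0 tool off -74.7 -180.1 -120.0 rows@40 5.7
[ 447.  -332.2  110.    83.8] spin 0.0 tool off 0.0 0.0 116.0 rows@40 2.9
[ 632.3 -155.6  242.    94. ] spin -10.2 tool off 163.2 197.2 -132.0 rows@40 7.2
[ 632.3 -155.6  102.    94. ] spin 0.0 tool off 0.0 0.0 140.0 rows@40 3.5
[448.1 376.6 242.   94. ] spin 0.0 tool off 543.8 -146.6 -140.0 rows@40 14.5
[448.1 376.6 106.   94. ] spin 0.0 tool off 0.0 0.0 136.0 rows@40 3.4
[619.5 296.2 242.   83.8] spin 10.2 tool off -61.4 179.1 -136.0 rows@40 5.8
[619.5 296.2 102.   83.8] spin 0.0 tool off 0.0 0.0 140.0 rows@40 3.5
[ 455.  -258.6  242.    83.8] spin 0.0 tool off -569.3 -103.6 -140.0 rows@40 14.9
[ 455.  -258.6  106.    83.8] spin 0.0 tool off 0.0 0.0 136.0 rows@40 3.4
```

>>> drive_tool(rows=[{"offset": [0, 0, 0], "spin": -8.19, "jaw": 94}, {"offset": [0, 0, 0], "spin": -8.19, "jaw": 94}, {"offset": [0, 0, 0], "spin": -8.19, "jaw": 94}, {"offset": [0, 0, 0], "spin": -8.19, "jaw": 94}, {"offset": [0, 0, 0], "spin": -8.19, "jaw": 94}, {"offset": [0, 0, 0], "spin": -8.19, "jaw": 94}, {"offset": [0, 0, 0], "spin": -8.19, "jaw": 94}, {"offset": [0, 0, 0], "spin": -8.19, "jaw": 94}, {"offset": [24.4, 36, 0], "spin": 0, "jaw": 94}, {"offset": [24.4, 36, 0], "spin": 0, "jaw": 94}, {"offset": [24.4, 36, 0], "spin": 0, "jaw": 94}, {"offset": [24.4, 36, 0], "spin": 0, "jaw": 94}, {"offset": [24.4, 36, 0], "spin": 0, "jaw": 94}, {"offset": [24.4, 36, 0], "spin": 0, "jaw": 94}, {"offset": [24.4, 36, 0], "spin": 0, "jaw": 94}, {"offset": [24.4, 36, 0], "spin": 0, "jaw": 94}, {"offset": [24.4, 36, 0], "spin": 0, "jaw": 94}, {"offset": [24.4, 36, 0], "spin": 0, "jaw": 94}, {"offset": [24.4, 36, 0], "spin": 0, "jaw": 94}, {"offset": [24.4, 36, 0], "spin": 0, "jaw": 94}], force=15)

```text
clock: 3.0
eef_pos: [635.2, -276.2, 302.6]
eef_rot: [3.142, 0.0, 1.463]
wrist_force: [0.2, -0.4, 0.6]
finger_gap: 94.1
```

>>> drive_tool(rows=[{"offset": [-1, -1, 40], "spin": 0, "jaw": 94}, {"offset": [0, 0, 40], "spin": 0, "jaw": 94}, {"offset": [0, 0, 40], "spin": 0, "jaw": 94}, {"offset": [0, 0, 40], "spin": 0, "jaw": 70}, {"offset": [0, 0, 25], "spin": 0, "jaw": 60}, {"offset": [0, 0, 11.6], "spin": 0, "jaw": 55}, {"offset": [0, 0, 0], "spin": 0, "jaw": 45}, {"offset": [0, 0, 0], "spin": 0, "jaw": 36}, {"offset": [0, 0, 0], "spin": 0, "jaw": 36}, {"offset": [0, 0, 0], "spin": 0, "jaw": 36}, {"offset": [0, 0, 0], "spin": 0, "jaw": 36}, {"offset": [0, 0, 0], "spin": 0, "jaw": 36}, {"offset": [0, 0, 0], "spin": 0, "jaw": 36}], force=15)

```text
clock: 4.3
eef_pos: [633.2, -278.4, 107.5]
eef_rot: [3.14, 0.001, 1.463]
wrist_force: [0.3, 0.2, 6.7]
finger_gap: 39.9
```

>>> drive_tool(rows=[{"offset": [0, 0, -20], "spin": 0, "jaw": 36}, {"offset": [0, 0, -40], "spin": 0, "jaw": 36}, {"offset": [0, 0, -40], "spin": 0, "jaw": 36}, {"offset": [-12.3, -29.9, -20], "spin": 0, "jaw": 36}, {"offset": [-12.3, -29.9, 0], "spin": 0, "jaw": 36}, {"offset": [-12.3, -29.9, 0], "spin": 0, "jaw": 36}, {"offset": [-12.3, -29.9, 0], "spin": 0, "jaw": 36}, {"offset": [-12.3, -29.9, 0], "spin": 0, "jaw": 36}, {"offset": [-12.3, -29.9, 0], "spin": 0, "jaw": 36}, {"offset": [0, 0, 30], "spin": 0, "jaw": 36}, {"offset": [0, 0, 30], "spin": 0, "jaw": 36}, {"offset": [0, 0, 25], "spin": 0, "jaw": 36}, {"offset": [0, 0, 15], "spin": 0, "jaw": 36}, {"offset": [0, 0, 8], "spin": 0, "jaw": 36}, {"offset": [0, 0, 3], "spin": 0, "jaw": 36}, {"offset": [0, 0, 2], "spin": 0, "jaw": 36}, {"offset": [0, 0, 0], "spin": 0, "jaw": 36}])

```text
clock: 6.0
eef_pos: [446.7, -332.5, 113.7]
eef_rot: [3.141, 0.001, 1.463]
wrist_force: [0.0, -0.1, -1.5]
finger_gap: 39.4
```

>>> drive_tool(rows=[{"offset": [0, 0, 1], "spin": 0, "jaw": 36}, {"offset": [0, 0, 1], "spin": 0, "jaw": 36}, {"offset": [0, 0, 0], "spin": 0, "jaw": 36}])

```text
clock: 6.3
eef_pos: [446.6, -332.5, 111.5]
eef_rot: [3.141, 0.0, 1.463]
wrist_force: [-1.3, 0.1, 3.3]
finger_gap: 39.4
```

>>> drive_tool(rows=[{"offset": [0, 0, 0], "spin": 0, "jaw": 60}, {"offset": [0, 0, 0], "spin": 0, "jaw": 60}, {"offset": [0, 0, 0], "spin": 0, "jaw": 60}, {"offset": [0, 0, -10], "spin": 0, "jaw": 60}, {"offset": [0, 0, -40], "spin": 0, "jaw": 70}, {"offset": [0, 0, -40], "spin": -5.1, "jaw": 80}, {"offset": [0, 0, -40], "spin": -5.1, "jaw": 80}, {"offset": [27.2, 32.9, 0], "spin": 0, "jaw": 80}, {"offset": [27.2, 32.9, 0], "spin": 0, "jaw": 80}, {"offset": [27.2, 32.9, 0], "spin": 0, "jaw": 80}, {"offset": [27.2, 32.9, 0], "spin": 0, "jaw": 80}, {"offset": [27.2, 32.9, 0], "spin": 0, "jaw": 80}, {"offset": [27.2, 32.9, 0], "spin": 0, "jaw": 80}, {"offset": [0, 0, 40], "spin": 0, "jaw": 80}, {"offset": [0, 0, 40], "spin": 0, "jaw": 70}, {"offset": [0, 0, 30], "spin": 0, "jaw": 70}, {"offset": [0, 0, 20], "spin": 0, "jaw": 65}, {"offset": [0, 0, 8], "spin": 0, "jaw": 60}, {"offset": [0, 0, 0], "spin": 0, "jaw": 60}])

```text
clock: 8.2
eef_pos: [631.7, -155.6, 102.9]
eef_rot: [-3.141, -0.0, 1.641]
wrist_force: [0.3, -0.8, 0.3]
finger_gap: 59.9
```

>>> drive_tool(rows=[{"offset": [0, 0, 0], "spin": 0, "jaw": 36}, {"offset": [0, 0, 0], "spin": 0, "jaw": 36}, {"offset": [0, 0, 0], "spin": 0, "jaw": 36}, {"offset": [0, 0, 0], "spin": 0, "jaw": 36}, {"offset": [0, 0, 0], "spin": 0, "jaw": 36}, {"offset": [0, 0, 0], "spin": 0, "jaw": 36}])

```text
clock: 8.8
eef_pos: [632.4, -155.8, 104.5]
eef_rot: [3.139, 0.001, 1.641]
wrist_force: [0.7, -0.4, 6.6]
finger_gap: 42.6
```

>>> drive_tool(rows=[{"offset": [0, 0, -20], "spin": 0, "jaw": 36}, {"offset": [0, 0, -40], "spin": 0, "jaw": 36}, {"offset": [0, 0, -40], "spin": 0, "jaw": 36}, {"offset": [0, 0, -40], "spin": 0, "jaw": 36}, {"offset": [38.8, -10.5, 0], "spin": 0, "jaw": 36}, {"offset": [38.8, -10.5, 0], "spin": 0, "jaw": 36}, {"offset": [38.8, -10.5, 0], "spin": 0, "jaw": 36}, {"offset": [38.8, -10.5, 0], "spin": 0, "jaw": 36}, {"offset": [38.8, -10.5, 0], "spin": 0, "jaw": 36}, {"offset": [38.8, -10.5, 0], "spin": 0, "jaw": 36}, {"offset": [38.8, -10.5, 0], "spin": 0, "jaw": 36}, {"offset": [38.8, -10.5, 0], "spin": 0, "jaw": 36}, {"offset": [38.8, -10.5, 0], "spin": 0, "jaw": 36}, {"offset": [38.8, -10.5, 0], "spin": 0, "jaw": 36}, {"offset": [38.8, -10.5, 0], "spin": 0, "jaw": 36}, {"offset": [38.8, -10.5, 0], "spin": 0, "jaw": 36}, {"offset": [38.8, -10.5, 0], "spin": 0, "jaw": 36}, {"offset": [38.8, -10.5, 0], "spin": 0, "jaw": 36}])

```text
clock: 10.6
eef_pos: [446.0, 377.3, 243.5]
eef_rot: [3.141, -0.0, 1.641]
wrist_force: [0.1, 0.4, -0.3]
finger_gap: 42.4
```

>>> drive_tool(rows=[{"offset": [0, 0, 40], "spin": 0, "jaw": 36}, {"offset": [0, 0, 40], "spin": 0, "jaw": 36}, {"offset": [0, 0, 30], "spin": 0, "jaw": 36}, {"offset": [0, 0, 15], "spin": 0, "jaw": 36}, {"offset": [0, 0, 6], "spin": 0, "jaw": 36}, {"offset": [0, 0, 2], "spin": 0, "jaw": 36}, {"offset": [0, 0, 1], "spin": 0, "jaw": 36}, {"offset": [0, 0, 0], "spin": 0, "jaw": 36}])

```text
clock: 11.4
eef_pos: [447.3, 376.1, 110.2]
eef_rot: [3.14, -0.001, 1.641]
wrist_force: [0.4, 0.0, -1.7]
finger_gap: 42.5
```

>>> drive_tool(rows=[{"offset": [0, 0, 1], "spin": 0, "jaw": 36}, {"offset": [0, 0, 1], "spin": 0, "jaw": 36}, {"offset": [0, 0, 0], "spin": 0, "jaw": 60}, {"offset": [0, 0, 0], "spin": 0, "jaw": 60}, {"offset": [0, 0, 0], "spin": 0, "jaw": 60}, {"offset": [0, 0, -14], "spin": 0, "jaw": 60}, {"offset": [0, 0, -40], "spin": 0, "jaw": 60}, {"offset": [0, 0, -40], "spin": 5.1, "jaw": 60}, {"offset": [0, 0, -40], "spin": 5.1, "jaw": 60}, {"offset": [-12.2, 36, 0], "spin": 0, "jaw": 60}, {"offset": [-12.2, 36, 0], "spin": 0, "jaw": 60}, {"offset": [-12.2, 36, 0], "spin": 0, "jaw": 60}, {"offset": [-12.2, 36, 0], "spin": 0, "jaw": 60}, {"offset": [-12.2, 36, 0], "spin": 0, "jaw": 60}, {"offset": [0, 0, 40], "spin": 0, "jaw": 60}, {"offset": [0, 0, 40], "spin": 0, "jaw": 60}, {"offset": [0, 0, 40], "spin": 0, "jaw": 60}, {"offset": [0, 0, 18], "spin": 0, "jaw": 50}, {"offset": [0, 0, 0], "spin": 0, "jaw": 50}])

```text
clock: 13.3
eef_pos: [618.7, 295.6, 101.4]
eef_rot: [-3.138, 0.002, 1.463]
wrist_force: [-0.3, -0.6, 0.1]
finger_gap: 50.7
```

>>> drive_tool(rows=[{"offset": [0, 0, 0], "spin": 0, "jaw": 20}, {"offset": [0, 0, 0], "spin": 0, "jaw": 20}, {"offset": [0, 0, 0], "spin": 0, "jaw": 20}, {"offset": [0, 0, 0], "spin": 0, "jaw": 20}, {"offset": [0, 0, 0], "spin": 0, "jaw": 20}, {"offset": [0, 0, 0], "spin": 0, "jaw": 20}], force=10)

```text
clock: 13.9
eef_pos: [619.9, 296.1, 104.6]
eef_rot: [3.139, -0.001, 1.463]
wrist_force: [0.5, 0.7, 7.2]
finger_gap: 25.8
```

>>> drive_tool(rows=[{"offset": [0, 0, -20], "spin": 0, "jaw": 20}, {"offset": [0, 0, -40], "spin": 0, "jaw": 20}, {"offset": [0, 0, -40], "spin": 0, "jaw": 20}, {"offset": [0, 0, -40], "spin": 0, "jaw": 20}, {"offset": [-38, -6.9, 0], "spin": 0, "jaw": 20}, {"offset": [-38, -6.9, 0], "spin": 0, "jaw": 20}, {"offset": [-38, -6.9, 0], "spin": 0, "jaw": 20}, {"offset": [-38, -6.9, 0], "spin": 0, "jaw": 20}, {"offset": [-38, -6.9, 0], "spin": 0, "jaw": 20}, {"offset": [-38, -6.9, 0], "spin": 0, "jaw": 20}, {"offset": [-38, -6.9, 0], "spin": 0, "jaw": 20}, {"offset": [-38, -6.9, 0], "spin": 0, "jaw": 20}, {"offset": [-38, -6.9, 0], "spin": 0, "jaw": 20}, {"offset": [-38, -6.9, 0], "spin": 0, "jaw": 20}, {"offset": [-38, -6.9, 0], "spin": 0, "jaw": 20}, {"offset": [-38, -6.9, 0], "spin": 0, "jaw": 20}, {"offset": [-38, -6.9, 0], "spin": 0, "jaw": 20}, {"offset": [-38, -6.9, 0], "spin": 0, "jaw": 20}, {"offset": [-38, -6.9, 0], "spin": 0, "jaw": 20}])

```text
clock: 15.8
eef_pos: [454.6, -261.1, 243.5]
eef_rot: [3.141, 0.0, 1.463]
wrist_force: [0.9, -0.2, -0.2]
finger_gap: 26.2
```

>>> drive_tool(rows=[{"offset": [0, 0, 40], "spin": 0, "jaw": 20}, {"offset": [0, 0, 40], "spin": 0, "jaw": 20}, {"offset": [0, 0, 30], "spin": 0, "jaw": 20}, {"offset": [0, 0, 14], "spin": 0, "jaw": 20}, {"offset": [0, 0, 5], "spin": 0, "jaw": 20}, {"offset": [0, 0, 2], "spin": 0, "jaw": 20}, {"offset": [0, 0, 1], "spin": 0, "jaw": 20}, {"offset": [0, 0, 0], "spin": 0, "jaw": 20}])

```text
clock: 16.6
eef_pos: [455.7, -259.9, 112.1]
eef_rot: [3.14, 0.001, 1.463]
wrist_force: [-0.5, -0.1, -0.4]
finger_gap: 26.1
```

>>> drive_tool(rows=[{"offset": [0, 0, 2], "spin": 0, "jaw": 20}, {"offset": [0, 0, 1.5], "spin": 0, "jaw": 20}, {"offset": [0, 0, 0], "spin": 0, "jaw": 45}, {"offset": [0, 0, 0], "spin": 0, "jaw": 45}, {"offset": [0, 0, 0], "spin": 0, "jaw": 45}, {"offset": [0, 0, -15], "spin": 0, "jaw": 45}, {"offset": [0, 0, -40], "spin": 0, "jaw": 45}, {"offset": [0, 0, -40], "spin": 0, "jaw": 45}, {"offset": [0, 0, -40], "spin": 0, "jaw": 45}, {"offset": [0, 0, 0], "spin": 7.84, "jaw": 45}, {"offset": [0, 0, 0], "spin": 7.84, "jaw": 45}, {"offset": [0, 0, 0], "spin": 7.84, "jaw": 45}, {"offset": [0, 0, 0], "spin": 7.84, "jaw": 45}, {"offset": [0, 0, 0], "spin": 7.84, "jaw": 45}, {"offset": [0, 0, 0], "spin": 7.84, "jaw": 45}, {"offset": [0, 0, 0], "spin": 7.84, "jaw": 45}, {"offset": [0, 0, 0], "spin": 7.84, "jaw": 45}, {"offset": [0, 0, 0], "spin": 7.84, "jaw": 45}, {"offset": [0, 0, 0], "spin": 7.84, "jaw": 45}])

```text
clock: 18.5
eef_pos: [455.2, -259.7, 242.4]
eef_rot: [-3.141, 0.0, 0.089]
wrist_force: [-0.0, -0.9, 0.9]
finger_gap: 45.3
```

>>> drive_tool(rows=[{"offset": [11.3, -33.8, 0], "spin": 0, "jaw": 45}, {"offset": [11.3, -33.8, 0], "spin": 0, "jaw": 45}, {"offset": [11.3, -33.8, 0], "spin": 0, "jaw": 45}, {"offset": [11.3, -33.8, 0], "spin": 0, "jaw": 45}, {"offset": [11.3, -33.8, 0], "spin": 0, "jaw": 45}, {"offset": [11.3, -33.8, 0], "spin": 0, "jaw": 45}, {"offset": [11.3, -33.8, 0], "spin": 0, "jaw": 45}, {"offset": [11.3, -33.8, 0], "spin": 0, "jaw": 45}, {"offset": [0, 0, 0], "spin": 0, "jaw": 45}])

```text
clock: 19.4
eef_pos: [519.9, 21.1, 242.5]
eef_rot: [-3.141, 0.0, 0.098]
wrist_force: [0.3, 0.9, -0.4]
finger_gap: 45.0
```

>>> drive_tool(rows=[{"offset": [0.5, 3, 30], "spin": 0, "jaw": 45}, {"offset": [0, 0, 35], "spin": 0, "jaw": 45}, {"offset": [0, 0, 22], "spin": 0, "jaw": 45}, {"offset": [0, 0, 9], "spin": 0, "jaw": 45}, {"offset": [0, 0, 0], "spin": 0, "jaw": 40}, {"offset": [0, 0, 0], "spin": 0, "jaw": 16}, {"offset": [0, 0, 0], "spin": 0, "jaw": 16}, {"offset": [0, 0, 0], "spin": 0, "jaw": 16}, {"offset": [0, 0, 0], "spin": 0, "jaw": 16}, {"offset": [0, 0, 0], "spin": 0, "jaw": 16}], force=8)

```text
clock: 20.4
eef_pos: [520.7, 16.6, 147.7]
eef_rot: [-3.139, -0.002, 0.095]
wrist_force: [-1.2, 15.5, 2.9]
finger_gap: 22.8
```

>>> drive_tool(rows=[{"offset": [0, -1, 0], "spin": 0, "jaw": 16}, {"offset": [0, -0.5, 0], "spin": 0, "jaw": 16}, {"offset": [0, 0, 0], "spin": 0, "jaw": 16}])

```text
clock: 20.7
eef_pos: [520.6, 18.2, 147.8]
eef_rot: [-3.139, -0.002, 0.095]
wrist_force: [-1.1, 15.2, 3.1]
finger_gap: 19.9
```

>>> drive_tool(rows=[{"offset": [0, -1, 0], "spin": 0, "jaw": 16}, {"offset": [0, -0.5, 0], "spin": 0, "jaw": 16}, {"offset": [0, 0, 0], "spin": 0, "jaw": 16}])

```text
clock: 21.0
eef_pos: [520.5, 18.5, 147.6]
eef_rot: [-3.141, -0.002, 0.095]
wrist_force: [-1.2, 6.8, 7.6]
finger_gap: 19.9
```

```bash
python3 -c "
import numpy as np
a=.129+np.linspace(0,2.05,19);x=-101*np.cos(a);z=101*np.sin(a)
print([[round(p,1),0,round(-q,1)] for p,q in zip(np.diff(x),np.diff(z))])"
```

```text
[[np.float64(2.1), 0, np.float64(-11.3)], [np.float64(3.4), 0, np.float64(-11.0)], [np.float64(4.6), 0, np.float64(-10.5)], [np.float64(5.8), 0, np.float64(-9.9)], [np.float64(6.9), 0, np.float64(-9.2)], [np.float64(7.9), 0, np.float64(-8.4)], [np.float64(8.8), 0, np.float64(-7.4)], [np.float64(9.6), 0, np.float64(-6.4)], [np.float64(10.2), 0, np.float64(-5.2)], [np.float64(10.8), 0, np.float64(-4.0)], [np.float64(11.2), 0, np.float64(-2.8)], [np.float64(11.4), 0, np.float64(-1.5)], [np.float64(11.5), 0, np.float64(-0.2)], [np.float64(11.4), 0, np.float64(1.1)], [np.float64(11.2), 0, np.float64(2.4)], [np.float64(10.9), 0, np.float64(3.7)], [np.float64(10.4), 0, np.float64(4.9)], [np.float64(9.8), 0, np.float64(6.0)]]
```

>>> drive_tool(rows=[{"offset": [2.1, -0.5, -11.3], "spin": 0, "jaw": 16}, {"offset": [3.4, 0, -11.0], "spin": 0, "jaw": 16}, {"offset": [4.6, 0, -10.5], "spin": 0, "jaw": 16}, {"offset": [5.8, 0, -9.9], "spin": 0, "jaw": 16}, {"offset": [6.9, 0, -9.2], "spin": 0, "jaw": 16}, {"offset": [7.9, 0, -8.4], "spin": 0, "jaw": 16}, {"offset": [8.8, 0, -7.4], "spin": 0, "jaw": 16}, {"offset": [9.6, 0, -6.4], "spin": 0, "jaw": 16}])

```text
clock: 21.8
eef_pos: [569.7, 23.2, 221.5]
eef_rot: [3.141, -0.0, 0.095]
wrist_force: [-1.1, -0.4, -2.9]
finger_gap: 19.9
```

>>> drive_tool(rows=[{"offset": [10.2, 0, -5.2], "spin": 0, "jaw": 16}, {"offset": [10.8, 0, -4.0], "spin": 0, "jaw": 16}, {"offset": [11.2, 0, -2.8], "spin": 0, "jaw": 16}, {"offset": [11.4, 0, -1.5], "spin": 0, "jaw": 16}, {"offset": [11.5, 0, -0.2], "spin": 0, "jaw": 16}, {"offset": [11.4, 0, 1.1], "spin": 0, "jaw": 16}, {"offset": [11.2, 0, 2.4], "spin": 0, "jaw": 16}, {"offset": [10.9, 0, 3.7], "spin": 0, "jaw": 16}, {"offset": [10.4, 0, 4.9], "spin": 0, "jaw": 16}, {"offset": [9.8, 0, 6.0], "spin": 0, "jaw": 16}, {"offset": [0, 0, 0], "spin": 0, "jaw": 16}, {"offset": [0, 0, 0], "spin": 0, "jaw": 16}])

```text
clock: 23.0
eef_pos: [678.1, 33.3, 217.0]
eef_rot: [3.141, -0.002, 0.095]
wrist_force: [3.8, -1.2, 3.8]
finger_gap: 19.8
```

>>> drive_tool(rows=[{"offset": [0, 0, 0], "spin": 0, "jaw": 45}, {"offset": [0, 0, 0], "spin": 0, "jaw": 45}, {"offset": [0, 0, 0], "spin": 0, "jaw": 45}, {"offset": [0, 0, -30], "spin": 0, "jaw": 45}, {"offset": [0, 0, -40], "spin": 0, "jaw": 45}, {"offset": [-40, 0, 0], "spin": 0, "jaw": 45}, {"offset": [-40, 0, 0], "spin": 0, "jaw": 45}, {"offset": [-40, 0, 0], "spin": 0, "jaw": 45}, {"offset": [-40, 0, 0], "spin": -8, "jaw": 45}, {"offset": [0, 0, 0], "spin": -8, "jaw": 45}, {"offset": [0, 0, 0], "spin": -8, "jaw": 45}, {"offset": [0, 0, 0], "spin": -8, "jaw": 45}, {"offset": [0, 0, 0], "spin": -8, "jaw": 45}, {"offset": [0, 0, 0], "spin": -8, "jaw": 45}, {"offset": [0, 0, 0], "spin": -8, "jaw": 45}, {"offset": [0, 0, 0], "spin": -8, "jaw": 45}, {"offset": [0, 0, 0], "spin": -8, "jaw": 45}, {"offset": [0, 0, 0], "spin": -8, "jaw": 45}, {"offset": [0, 0, 0], "spin": -8, "jaw": 45}, {"offset": [0, 0, 0], "spin": -2, "jaw": 45}])

```text
clock: 25.0
eef_pos: [517.8, 18.4, 286.2]
eef_rot: [-3.141, -0.0, 1.671]
wrist_force: [0.2, -0.1, -0.6]
finger_gap: 45.4
```

Run:
```python
from h import *
c=eyes.camera("side"); cv2.imwrite("pics/side1.png",c["color"])
```

```text
(no output)
```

View pics/side1.png

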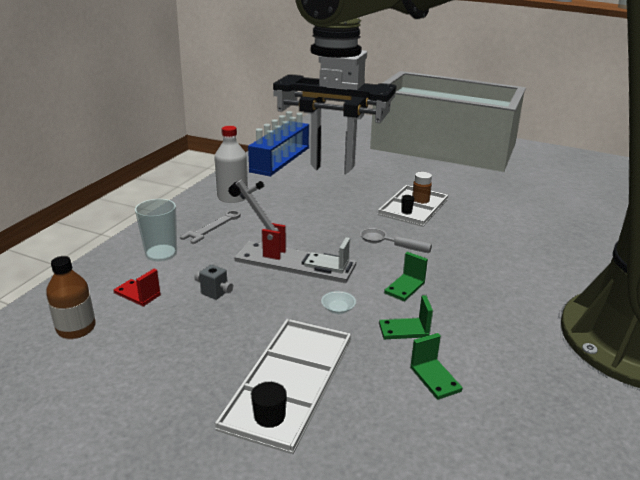

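Arm open at side(238,190), bracket still in its nest at (330,260), jar and stoppers standing in their bays. Next, the bracket.

>>> drive_tool(rows=[{"offset": [-0.6, -28, 0], "spin": 0, "jaw": 45}, {"offset": [0, 0, 40], "spin": 0, "jaw": 45}, {"offset": [0, 0, 40], "spin": 0, "jaw": 45}, {"offset": [0, 0, 40], "spin": 0, "jaw": 40}, {"offset": [0, 0, 28], "spin": 0, "jaw": 40}, {"offset": [0, 0, 10], "spin": 0, "jaw": 40}, {"offset": [0, 0, 0], "spin": 0, "jaw": 20}, {"offset": [0, 0, 0], "spin": 0, "jaw": 4}, {"offset": [0, 0, 0], "spin": 0, "jaw": 4}, {"offset": [0, 0, 0], "spin": 0, "jaw": 4}, {"offset": [0, 0, 0], "spin": 0, "jaw": 4}, {"offset": [0, 0, 0], "spin": 0, "jaw": 4}, {"offset": [0, 0, 0], "spin": 0, "jaw": 4}], force=20)

```text
clock: 26.35
eef_pos: [490.6, 15.1, 129.1]
eef_rot: [3.14, 0.0, 1.666]
wrist_force: [-1.2, 0.3, 6.8]
finger_gap: 8.2
```

>>> drive_tool(rows=[{"offset": [0, 0, -10], "spin": 0, "jaw": 4}, {"offset": [0, 0, -20], "spin": 0, "jaw": 4}, {"offset": [0, 0, -40], "spin": 0, "jaw": 4}, {"offset": [0, 0, -40], "spin": 1.4, "jaw": 4}, {"offset": [36.2, -6, 0], "spin": 0, "jaw": 4}, {"offset": [36.2, -6, 0], "spin": 0, "jaw": 4}, {"offset": [36.2, -6, 0], "spin": 0, "jaw": 4}, {"offset": [36.2, -6, 0], "spin": 0, "jaw": 4}, {"offset": [36.2, -6, 0], "spin": 0, "jaw": 4}, {"offset": [36.2, -6, 0], "spin": 0, "jaw": 4}, {"offset": [36.2, -6, 0], "spin": 0, "jaw": 4}, {"offset": [36.2, -6, 0], "spin": 0, "jaw": 4}, {"offset": [0, 0, 40], "spin": 0, "jaw": 4}, {"offset": [0, 0, 40], "spin": 0, "jaw": 4}, {"offset": [0, 0, 15], "spin": 0, "jaw": 4}, {"offset": [0, 0, 8], "spin": 0, "jaw": 4}, {"offset": [0, 0, 6], "spin": 0, "jaw": 4}, {"offset": [0, 0, 2], "spin": 0, "jaw": 4}, {"offset": [0, 0, 0], "spin": 0, "jaw": 4}])

```text
clock: 28.25
eef_pos: [422.1, 300.7, 128.0]
eef_rot: [3.141, -0.001, 1.641]
wrist_force: [0.7, 0.1, -1.2]
finger_gap: 8.0
```

>>> drive_tool(rows=[{"offset": [0, 0, 2], "spin": 0, "jaw": 4}, {"offset": [0, 0, 1], "spin": 0, "jaw": 4}, {"offset": [0, 0, 1], "spin": 0, "jaw": 4}, {"offset": [0, 0, 1], "spin": 0, "jaw": 4}, {"offset": [0, 0, 0], "spin": 0, "jaw": 4}])

```text
clock: 28.75
eef_pos: [421.9, 300.7, 123.1]
eef_rot: [3.141, -0.0, 1.641]
wrist_force: [-4.9, -3.8, 11.2]
finger_gap: 7.5
```

>>> drive_tool(rows=[{"offset": [0, 0, 0], "spin": 0, "jaw": 30}, {"offset": [0, 0, 0], "spin": 0, "jaw": 30}, {"offset": [0, 0, 0], "spin": 0, "jaw": 30}, {"offset": [0, 0, -40], "spin": 0, "jaw": 30}, {"offset": [0, 0, -40], "spin": 0, "jaw": 40}, {"offset": [0, 0, -40], "spin": 0, "jaw": 50}, {"offset": [0, 0, 0], "spin": 8.45, "jaw": 60}, {"offset": [0, 0, 0], "spin": 8.45, "jaw": 60}, {"offset": [0, 0, 0], "spin": 8.45, "jaw": 60}, {"offset": [0, 0, 0], "spin": 8.45, "jaw": 60}, {"offset": [0, 0, 0], "spin": 8.45, "jaw": 60}, {"offset": [0, 0, 0], "spin": 8.45, "jaw": 60}, {"offset": [0, 0, 0], "spin": 8.45, "jaw": 60}, {"offset": [0, 0, 0], "spin": 8.45, "jaw": 60}, {"offset": [0, 0, 0], "spin": 8.45, "jaw": 60}, {"offset": [0, 0, 0], "spin": 8.45, "jaw": 60}, {"offset": [0, 0, 0], "spin": 8.45, "jaw": 60}, {"offset": [0, 0, 0], "spin": 8.45, "jaw": 60}])

```text
clock: 30.55
eef_pos: [421.8, 300.6, 242.1]
eef_rot: [3.141, 0.0, -0.135]
wrist_force: [0.4, -0.9, 0.4]
finger_gap: 59.9
```

>>> drive_tool(rows=[{"offset": [35.8, 14.7, 0], "spin": 0, "jaw": 60}, {"offset": [35.8, 14.7, 0], "spin": 0, "jaw": 60}, {"offset": [35.8, 14.7, 0], "spin": 0, "jaw": 60}, {"offset": [35.8, 14.7, 0], "spin": 0, "jaw": 60}, {"offset": [35.8, 14.7, 0], "spin": 0, "jaw": 60}, {"offset": [35.8, 14.7, 0], "spin": 0, "jaw": 60}, {"offset": [35.8, 14.7, 0], "spin": 0, "jaw": 60}, {"offset": [0, 0, 0], "spin": 0, "jaw": 60}])

```text
clock: 31.35
eef_pos: [659.7, 163.6, 241.0]
eef_rot: [3.141, 0.0, -0.132]
wrist_force: [-0.4, -0.3, -0.8]
finger_gap: 59.9
```

>>> drive_tool(rows=[{"offset": [-3, -2.5, 40], "spin": 0, "jaw": 60}, {"offset": [0, 0, 40], "spin": 0, "jaw": 60}, {"offset": [0, 0, 30], "spin": 0, "jaw": 60}, {"offset": [0, 0, 15], "spin": 0, "jaw": 55}, {"offset": [0, 0, 6], "spin": 0, "jaw": 50}, {"offset": [0, 0, 0], "spin": 0, "jaw": 28}, {"offset": [0, 0, 0], "spin": 0, "jaw": 28}, {"offset": [0, 0, 0], "spin": 0, "jaw": 28}, {"offset": [0, 0, 0], "spin": 0, "jaw": 28}, {"offset": [0, 0, 0], "spin": 0, "jaw": 28}, {"offset": [0, 0, 0], "spin": 0, "jaw": 28}])

```text
clock: 32.45
eef_pos: [655.1, 169.4, 113.0]
eef_rot: [-3.141, -0.002, -0.128]
wrist_force: [-0.4, -0.7, 6.6]
finger_gap: 32.0
```

>>> drive_tool(rows=[{"offset": [0, 0, -20], "spin": 0, "jaw": 28}, {"offset": [0, 0, -40], "spin": 0, "jaw": 28}, {"offset": [0, 0, -40], "spin": 0, "jaw": 28}, {"offset": [0, 0, 0], "spin": -5.7, "jaw": 28}, {"offset": [0, 0, 0], "spin": -5.7, "jaw": 28}, {"offset": [-32.2, -12.2, 0], "spin": 0, "jaw": 28}, {"offset": [-32.2, -12.2, 0], "spin": 0, "jaw": 28}, {"offset": [-32.2, -12.2, 0], "spin": 0, "jaw": 28}, {"offset": [-32.2, -12.2, 0], "spin": 0, "jaw": 28}, {"offset": [-32.2, -12.2, 0], "spin": 0, "jaw": 28}, {"offset": [-32.2, -12.2, 0], "spin": 0, "jaw": 28}, {"offset": [0, 0, 0], "spin": 0, "jaw": 28}])

```text
clock: 33.65
eef_pos: [453.9, 229.7, 211.8]
eef_rot: [-3.141, 0.0, 0.073]
wrist_force: [-0.1, -0.5, -1.8]
finger_gap: 31.7
```

>>> drive_tool(rows=[{"offset": [3, 0, 30], "spin": 0, "jaw": 28}, {"offset": [0, 0, 30], "spin": 0, "jaw": 28}, {"offset": [0, 0, 18], "spin": 0, "jaw": 28}, {"offset": [0, 0, 8], "spin": 0, "jaw": 28}, {"offset": [0, 0, 4], "spin": 0, "jaw": 28}, {"offset": [0, 0, 2], "spin": 0, "jaw": 28}, {"offset": [0, 0, 1.5], "spin": 0, "jaw": 28}, {"offset": [0, 0, 1.5], "spin": 0, "jaw": 28}, {"offset": [0, 0, 0], "spin": 0, "jaw": 28}])

```text
clock: 34.55
eef_pos: [460.0, 229.1, 117.0]
eef_rot: [-3.141, -0.001, 0.071]
wrist_force: [-0.9, -1.2, 2.3]
finger_gap: 32.0
```

>>> drive_tool(rows=[{"offset": [0, 0, 0], "spin": 0, "jaw": 46}, {"offset": [0, 0, 0], "spin": 0, "jaw": 46}, {"offset": [0, 0, 0], "spin": 0, "jaw": 46}, {"offset": [0, 0, -20], "spin": 0, "jaw": 46}, {"offset": [0, 0, -40], "spin": 0, "jaw": 46}, {"offset": [0, 0, -40], "spin": 0, "jaw": 46}, {"offset": [0, 0, -40], "spin": 0, "jaw": 46}, {"offset": [-10, 40, 0], "spin": 0, "jaw": 46}, {"offset": [-10, 40, 0], "spin": 0, "jaw": 46}, {"offset": [-10, 40, 0], "spin": 0, "jaw": 46}, {"offset": [-10, 40, 0], "spin": 0, "jaw": 46}, {"offset": [-10, 40, 0], "spin": 0, "jaw": 46}, {"offset": [-10, 40, 0], "spin": 0, "jaw": 46}, {"offset": [0, 0, 0], "spin": 0, "jaw": 46}])

```text
clock: 35.95
eef_pos: [416.1, -17.9, 256.4]
eef_rot: [3.141, -0.0, 0.066]
wrist_force: [-0.3, -0.3, 0.6]
finger_gap: 45.6
```

```bash
cat > chk.py <<'E'
from h import *
ims=[]
for n in("top","side"):
    c=eyes.camera(n); pickle.dump(c,open(n+"2.pkl","wb")); cv2.imwrite(f"pics/{n}2.png",c["color"])
c=pickle.load(open("top2.pkl","rb")); P=cloud(c); g=c["color"].max(2)
L=(np.array([453.3,302.8]),4.0); S=(np.array([451,-295.4]),-6.2)
def loc(T,m,name):
    if m.sum()<5: print(name,"none");return
    cnt=P[m][:,:2]; r=cv2.minAreaRect(cnt.astype(np.float32)); a=np.radians(T[1]); R=np.array([[np.cos(a),np.sin(a)],[-np.sin(a),np.cos(a)]])
    print(name,m.sum(),"local",np.round(R@(np.array(r[0])-T[0]),1),"size",np.round(r[1],1),"ang",round(r[2],1),"z",np.round(np.percentile(P[m][:,2],[10,50,90]),1))
def near(T,y,h0,h1):
    a=np.radians(T[1]); d=P[...,:2]-T[0]; lx=d@[np.cos(a),np.sin(a)]; ly=d@[-np.sin(a),np.cos(a)]
    return (abs(lx)<47)&(abs(ly-y)<35)&(P[...,2]>h0)&(P[...,2]<h1)
loc(L,near(L,74,35,60),"big"); loc(L,near(L,0,48,70),"bracket leg"); loc(L,near(L,0,9,70),"bracket all"); loc(L,near(L,-74,42,60),"boss")
loc(S,near(S,-37,58,80),"jar"); loc(S,near(S,37,34,60),"small")
im=c["color"]; side=pickle.load(open("side2.pkl","rb"))["color"]
a=cv2.resize(im[240:340,80:230],(600,400)); cv2.imwrite("pics/chk.png",np.vstack([np.hstack([cv2.resize(im[240:330,85:225],(400,257)),cv2.resize(im[250:340,420:560],(400,257))]),cv2.resize(side[160:460,200:460],(340,340)) if 0 else np.hstack([cv2.resize(side[300:460,200:400],(400,320)),cv2.resize(side[140:300,200:450],(400,320))])]))
E
python3 chk.py
```

```text
big 439 local [-2.9 70.7] size [40.4 44.5] ang 0.8 z [40.4 43.1 45.6]
bracket leg 95 local [-32.8  -0.7] size [ 7.2 40. ] ang 2.0 z [51.1 53.1 55.4]
bracket all 778 local [-0.3 -0. ] size [93.3 69.8] ang 3.9 z [ 9.9 11.9 51.6]
boss 349 local [  5.4 -74.9] size [34.5 33.1] ang 3.9 z [44.4 47.1 49.3]
jar 322 local [ -1.5 -36.7] size [34.  35.8] ang 39.7 z [61.1 63.2 65.6]
small 180 local [ 0.9 38.8] size [25.2 26.1] ang 0.5 z [36.6 39.3 41.5]
```

View pics/chk.png

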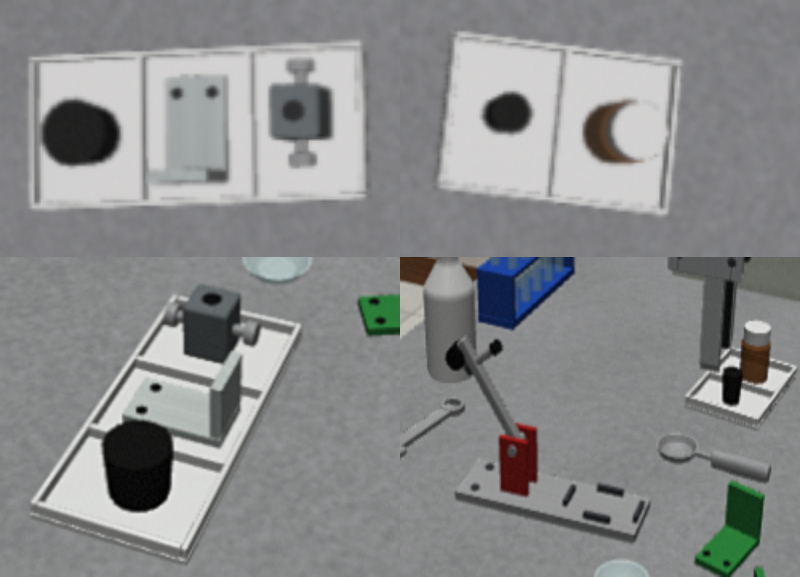

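All five parts stand upright in their bays. The largest offset from a bay centre is about 5 mm, and the clamp arm is thrown back in the lower-right view. I'm handing in now.

```bash
python3 -c "
from cell import manip
print(manip.sign_off()); print(manip.read_state()['clock'])"
```

```text
the job is handed in; nothing more can be done
None
the job is handed in; nothing more can be done
```

Both kits are made up and the job was handed in at about 36 s of the 141 s allowed. The hand-in reports no verdict, so the points below rest on my own checks.

- **Clamp:** I swung the arm over and past upright while the bracket was still in its nest. The pictures afterwards show it staying open. I did not read the joint angle itself; the arc I drove ended at about 2 rad.
- **Stirring kit (three-bay tray):** The large stopper, bracket and boss head stand upright, one to a bay. The largest offset from a bay centre is about 5 mm, for the boss head along the tray's x; the limits are 16 and 14 mm.
- **Sampling kit (two-bay tray):** The jar was lowered until it touched the floor before I let go. The jar and small stopper are within about 2 mm of their bay centres.
- **Heights:** The measured top heights match parts resting on the 4 mm bay floors to within about 1 mm.
- **Bracket check:** My measurement of the whole bracket picked up the tray walls (93 x 70 mm) and was useless. I judged it by its leg and the picture instead, which put it about 2 mm off centre.
- **Knob grip:** The first pinch on the clamp knob was off to the side, with about 15 N of sideways force. I re-centred it before swinging the arm.

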